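# Start the bobbin winder

## Robot

A 7-joint arm with a two-finger parallel gripper is mounted at the origin on the work surface. World frame = base frame: x ahead of the robot, y to its left, z up, the work surface at z = 0. Lengths are in mm, angles in rad, forces in N, time in s.
With the tool pointing down it reaches from about 400 to 850 mm from the base axis. Payload 10.4 kg.
Tool frame: the origin (TCP) lies at the very end of the fingers, on their centre line; the grasp point (between the pads) lies 19 mm behind it; z points along the fingers, y is the line along which they close (so a half turn about z gives the same grasp; the last joint's range is limited). The gripper opens to 85 mm and grips with 20 to 120 N. Pads are 22 mm wide; open, the fingers measure 114 mm over their backs; the gripper's body (76 mm by 85 mm) begins 54 mm behind the grasp point. The pads swing forward as they close: fully open they stand 13 mm farther back than shut.
Start: joints at [1.3, 0.332, -0.065, 1.46, 0.022, 1.35, -0.088], TCP at [153.315, -605.925, 231.338] pointing down, gripper open.
Joint ranges: [-2.6, 2.6], [-0.5, 2.12], [-1.47, 1.34], [0.16, 2.42], [-1.27, 4.41], [0.06, 2.06], [-2.6, 2.6]. Speed limits (rad/s): [2.22, 2.22, 2.79, 2.79, 3.14, 3.14, 3.14].

## Interface

Orientations are given as a unit quaternion [x, y, z, w].
In Python, from bench import manip gives the robot as it stands. Calls block until the motion is done:
- manip.move_ptp(position, orientation): joint-space move of the TCP to a pose.
- manip.move_l(position, rotation=None, velocity=150): straight line of the TCP; rotation=None keeps the orientation; velocity is the mean speed in mm/s.
- manip.move_j(angles): joint-space move.
- manip.move_gripper(opening, newtons=None): finger opening in mm; newtons is the grip in N (None keeps the last); returns when the fingers have stopped.
- manip.dwell(seconds).
- manip.solve_ik(position, orientation): joint angles nearest the present ones, or None.
- manip.read_camera(name): name is "side" or "top" or "wrist"; returns the picture (400x640x3 uint8, red, green, blue); there is no depth.
- manip.camera_model(name): a dict with "camera_matrix" (3x3 intrinsics, pixels), "extrinsics" (4x4, takes a point from world to camera coordinates). Camera axes: x right, y down, z forward; pixel columns grow to the right and rows downward; lengths in mm; the calibration is good to about 2 mm. A picture is of the moment at which its call begins: read the wrist's pose just before it. camera_model takes no time and is no camera call; for the wrist camera it gives the pose at the moment of the call.
A pose or a line that the arm cannot do raises manip.PlanningError and nothing moves.
- manip.sign_off(): hands the job in; it is judged then, once.
Trained networks look in the newest picture that a camera, given by its name, has taken for a name from the list of things; names that differ only in an ending like _2 or _b are one class to them, and where a whole thing is asked for, a point or a joint stands for the part that bears it (a point fixed in the world has none). Each returns a list of dicts, best first, with "score" (0 to 1); they miss things now and then, are a little off and sometimes report something else, mostly with a low value. They report only what shows in the picture. A call takes as long as a camera call.
- manip.masks_of(thing, camera): "pixels" (400x640 bool, what is visible of it) and "rect" ([left, top, right, bottom] in pixels, round what is visible of it).
Readings, each from a call of its own:
- manip.read_clock(): time.
- manip.read_joint_pos(): joint angles.
- manip.read_qd(): joint speeds.
- manip.read_effort(): joint torques, N m.
- manip.read_ee_pos(): TCP position.
- manip.read_eef_rot(): TCP orientation.
- manip.read_force(): force on the tool from outside, world axes, zero at the start.
- manip.read_ft_torque(): the same for the moment, N m.
- manip.read_gripper_width(): finger opening in mm.
- manip.read_grasp_force(): force on a finger pad.
Only numpy, scipy, OpenCV 4.12 (cv2) and the standard library are available. Lean on these libraries where they do the work, as an engineer would, in place of code of your own. Each camera call takes 0.05 s, during which the arm holds its last target. There are 200 camera calls.

## Task

Start the bobbin winder: push its black-tipped lever all the way over towards the wound bobbin, then gently press the square key on the bench switches well down and let it spring back. Leave the two switches with round keys untouched, do not lift or shove the switch you press, and leave the lever over and the thread cone, glue bottle, hammer and spare bobbin where they are.

Things in the scene. Friction and masses are not known exactly. Their poses are not given: they have to be found in the camera images.
- winder: bobbin winder bolted down: grey base plate 180 (x) x 150 (y) x 20 mm, origin at the centre of its underside, z up. In its frame a lying wound bobbin (48 mm diameter, top 82 mm high, y -36 to 12 mm) is at x = 35 mm, a white motor housing (85 x 50 mm, 92 mm high) at x = 35, y = 46 mm, a thin post 64 mm high at x = 70, y = -60 mm. The lever on its -x half is pushed along +x to the bobbin
- lever_tip (a point): top end of the lever: middle of the top face of its black paddle (10 mm thick along the push, 30 mm wide across it, 26 mm tall, measured down the lever from this point; below is a steel arm 6 x 12 mm). 90 mm from the hinge; 115 mm above the bench at either end of the swing, 126 mm when upright
- lever_hinge (a point): the lever's pivot on the winder, 36 mm above the bench, at x = -35, y = -12 mm in the winder's frame; its axis is the winder's y
- lever (a joint): angle of the lever (rad): 0 = leaning 0.5 rad back, away from the bobbin (winder's -x); 0.5 = upright; 1.0 = fully over, leaning 0.5 rad towards the bobbin (stop). It starts between 0 and 0.2. It takes about 1.5 N at the tip and stays where it is left; over 0.8 counts as fully over
- square_switch: switch: loose off-white box 70 x 70 mm, 45 mm high, 0.9 kg, origin at the centre of its underside, z up; the one with the black square key, in the middle of its top
- square_key_top (a point): centre of the top of the square key (30 x 30 mm flat), 63 mm above the bench when up; the key stands 18 mm proud of its box
- square_key (a joint): how far the square key is pressed down (m), 0 to 0.008; springs back by itself; about 1 N to start, 3.5 N at 4 mm, 5.7 N at the 8 mm bottom; it switches at 4 mm. More than 20 N on this switch is not gentle
- broad_switch: switch: loose off-white box 70 x 70 mm, 45 mm high, 0.9 kg, origin at the centre of its underside, z up; carries a broad round mushroom key 44 mm across, top 63 mm above the bench; leave alone
- slim_switch: switch: loose off-white box 70 x 70 mm, 45 mm high, 0.9 kg, origin at the centre of its underside, z up; carries a slim round key 18 mm across, top 63 mm above the bench; leave alone
- thread_cone: loose cone of dark thread standing upright, 60 mm across the foot, 130 mm high, origin under its centre; leave alone
- glue_bottle: loose blue glue bottle with a pointed spout, 64 mm across, 135 mm high, origin under its centre; leave alone
- spare_bobbin: loose bare aluminium bobbin standing on its flange, 48 mm across, 36 mm high, origin under its centre; leave alone
- hammer: loose hammer lying on the bench, its handle pointing along its own -x and 260 mm long overall; leave alone

How it is judged:
By the outcome, as a careful person would: the job done as asked, in the order asked, and still so for the second after the job is handed in, with the robot touching nothing.
It also fails if it takes over 45 s, if anything falls off the work surface, if the arm or the gripper's body presses on something with over 40 N, if the wrist force passes 120 N, or if a joint passes its speed limit or range.

## Working session

There is one attempt and no reset: what is moved stays moved. The work goes in short steps, each a Python script; the robot and the scene stay as the last script left them, time stands still between calls to the robot, and variables do not carry over. Pictures are saved under pics/ and viewed, at most 10 in all, crops included, and the job is handed in when it is done.

```bash
mkdir -p pics; python3 - <<'E'
from bench import manip
import cv2,numpy as np
for c in ["top","side"]:
    im=manip.read_camera(c); cv2.imwrite(f"pics/{c}0.png",im[:,:,::-1])
    m=manip.camera_model(c); print(c,np.round(m["camera_matrix"],1).tolist(),np.round(m["extrinsics"],3).tolist())
    for t in ["winder","lever_tip","lever","square_switch","square_key","square_key_top","broad_switch","slim_switch","thread_cone","glue_bottle","spare_bobbin","hammer"]:
        try: print(t,[(round(d["score"],2),d["rect"]) for d in manip.masks_of(t,c)[:2]])
        except Exception as e: print(t,e)
print(manip.read_clock(), manip.read_eef_rot(), manip.read_force())
E
```

```text
top [[512.9, 0.0, 318.0], [0.0, 512.9, 205.5], [0.0, 0.0, 1.0]] [[-0.021, -1.0, -0.02, 1.736], [-0.997, 0.023, -0.071, 558.566], [0.072, 0.018, -0.997, 1386.519], [0.0, 0.0, 0.0, 1.0]]
winder [(0.97, [253.7, 141.6, 324.4, 213.6])]
lever_tip [(0.61, [280.2, 186.6, 291.0, 203.5])]
lever [(0.43, [279.3, 184.6, 294.7, 201.8])]
square_switch [(0.8, [369.4, 226.9, 396.3, 260.7])]
square_key [(0.69, [376.5, 238.1, 386.6, 248.8])]
square_key_top []
broad_switch [(0.67, [306.8, 220.7, 340.2, 252.2])]
slim_switch []
thread_cone [(0.6, [188.9, 152.2, 213.6, 176.7]), (0.47, [258.6, 140.4, 325.8, 214.3])]
glue_bottle [(0.62, [413.8, 139.1, 444.0, 166.8]), (0.27, [376.8, 237.0, 390.7, 249.3])]
spare_bobbin [(0.6, [201.1, 223.2, 223.5, 241.7])]
hammer [(0.58, [424.4, 191.7, 489.7, 283.3])]
side [[372.1, 0.0, 321.5], [0.0, 372.1, 194.7], [0.0, 0.0, 1.0]] [[-0.857, -0.515, -0.013, 486.244], [-0.326, 0.561, -0.761, 281.382], [0.399, -0.648, -0.648, 686.971], [0.0, 0.0, 0.0, 1.0]]
winder [(0.78, [235.9, 192.7, 327.3, 277.0])]
lever_tip [(0.47, [286.6, 211.1, 308.8, 238.7])]
lever [(0.7, [289.9, 218.5, 307.6, 235.1]), (0.39, [394.1, 184.7, 403.3, 196.4])]
square_switch [(0.84, [376.0, 183.6, 410.9, 215.7])]
square_key []
square_key_top [(0.52, [393.2, 183.8, 403.7, 198.0])]
broad_switch [(0.83, [346.7, 220.0, 382.2, 261.0]), (0.25, [327.7, 118.7, 353.4, 159.3])]
slim_switch [(0.9, [303.3, 268.5, 349.8, 315.5]), (0.32, [387.3, 185.2, 402.6, 199.1])]
thread_cone [(0.82, [172.1, 262.1, 215.5, 317.9])]
glue_bottle [(0.7, [330.3, 118.8, 355.1, 158.9])]
spare_bobbin [(0.76, [260.2, 323.9, 288.9, 357.4]), (0.25, [391.5, 134.6, 460.8, 189.8])]
hammer [(0.95, [393.5, 138.6, 463.4, 189.1])]
1.3 [9.92333295e-01 1.23590572e-01 2.09000162e-05 4.71639555e-05] [-0.54830464 -0.14742076  0.70509961]
```

View pics/top0.png

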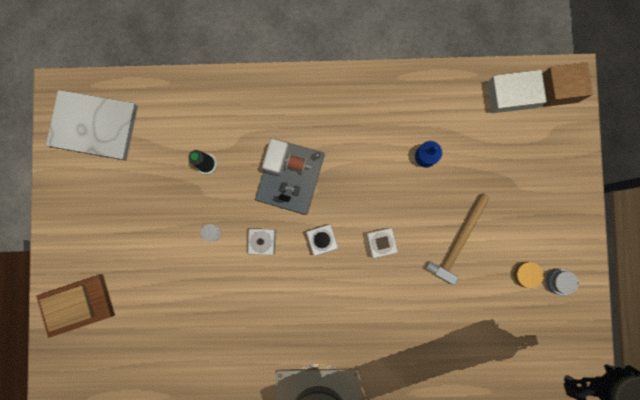

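View pics/side0.png

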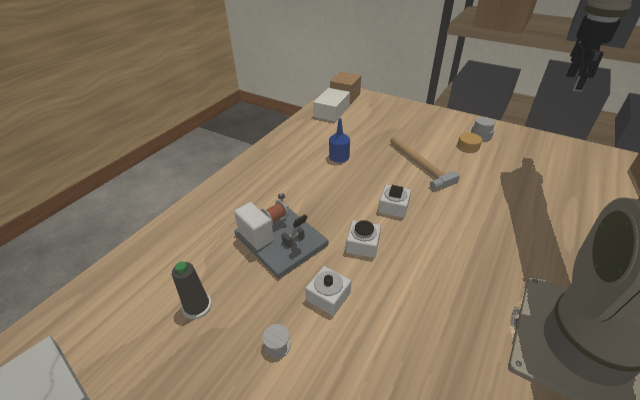

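```bash
cat > h.py <<'E'
from bench import manip
import cv2,numpy as np
from scipy.spatial.transform import Rotation as R
def proj(m,P):
    E=m["extrinsics"];p=(E[:3,:3]@np.atleast_2d(P).T).T+E[:3,3];q=(m["camera_matrix"]@p.T).T
    return q[:,:2]/q[:,2:]
def back(m,uv,z):
    E=m["extrinsics"];Rm=E[:3,:3];c=-Rm.T@E[:3,3]
    d=Rm.T@np.linalg.inv(m["camera_matrix"])@np.array([uv[0],uv[1],1.]);return c+d*(z-c[2])/d[2]
def down(yaw): # tool z down; tool y (closing) along world dir yaw+90deg mirrored
    return (R.from_euler('z',yaw)*R.from_euler('x',np.pi)).as_quat()
E
python3 - <<'E'
from h import *
m=manip.camera_model("top"); m2=manip.camera_model("side")
for n,uv,z in [("key",(382,243),63),("broad",(321,240),63),("slim",(261,241),63),("tip",(285,197),115),("plate",(290,177),20),("bl",(256,204),20),("br",(308,214),20),("tr",(324,153),20)]:
    print(n,np.round(back(m,uv,z)))
print("side key",back(m2,(398,191),63))
manip.move_ptp([430,-60,380],down(0))
q=manip.camera_model("wrist"); im=manip.read_camera("wrist"); cv2.imwrite("pics/w1.png",im[:,:,::-1])
E=q["extrinsics"];print("cam",-E[:3,:3].T@E[:3,3],E[:3,:3].round(2).tolist(),manip.read_joint_pos(),manip.read_clock())
for t in ["square_key_top","square_switch","lever_tip","lever","winder"]:
    print(t,[(round(d["score"],2),d["rect"],np.argwhere(d["pixels"]).mean(0)[::-1].round(1)) for d in manip.masks_of(t,"wrist")[:2]])
E
```

```text
key [ 452. -178.   63.]
broad [464. -17.  63.]
slim [465. 142.  63.]
tip [576.  72. 115.]
plate [639.  65.  20.]
bl [567. 160.  20.]
br [536.  17.  20.]
tr [704. -30.  20.]
side key [ 446.0720799  -173.99843153   63.        ]
cam [509.41121858 -61.95966651 522.5087227 ] [[-0.0, -1.0, -0.0], [-0.95, 0.0, 0.32], [-0.32, 0.0, -0.95]] [ 0.87209491 -0.1226185  -0.73879995  1.62571434 -0.08291401  1.60696523
 -1.43810642] 3.6
square_key_top [(0.77, [387.7, 118.3, 411.2, 143.0], array([401.9, 131.4]))]
square_switch [(0.56, [373.3, 103.0, 422.7, 157.3], array([398.1, 129.1])), (0.55, [169.2, 0.0, 284.2, 76.9], array([229.7,  29.8]))]
lever_tip [(0.77, [193.9, 14.8, 239.4, 50.6], array([216.3,  29.8]))]
lever [(0.59, [193.7, 10.7, 235.7, 44.3], array([215.3,  29.9]))]
winder [(0.76, [167.9, 0.0, 287.2, 76.3], array([229.9,  30. ]))]
```

View pics/w1.png

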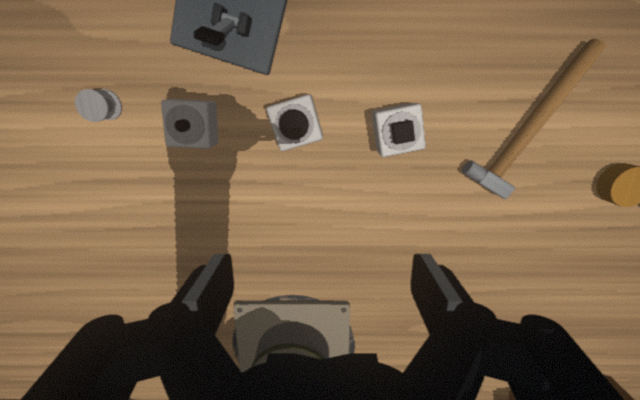

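```bash
python3 - <<'E'
from h import *
manip.move_gripper(0)
manip.move_ptp([480,0,330],down(np.pi))
q=manip.camera_model("wrist"); im=manip.read_camera("wrist"); cv2.imwrite("pics/w2.png",im[:,:,::-1])
np.savez("w2.npz",K=q["camera_matrix"],E=q["extrinsics"])
E=q["extrinsics"];print("cam",-E[:3,:3].T@E[:3,3],manip.read_joint_pos(),manip.read_clock(),manip.read_gripper_width())
for t,z in [("square_key_top",63),("square_switch",45),("lever_tip",115),("winder",20)]:
    for d in manip.masks_of(t,"wrist")[:2]:
        c=np.argwhere(d["pixels"]).mean(0)[::-1]
        print(t,round(d["score"],2),d["rect"],c.round(1),back(q,c,z).round(1))
E
```

```text
cam [397.74120405  -1.03547332 472.83479846] [-1.26333961 -0.17676136  1.06211046  1.70503746  0.15433191  1.52365902
  1.35462657] 7.225 0.22969022747619489
square_key_top 0.73 [170.6, 121.0, 199.5, 147.5] [186.3 134.9] [ 451.2 -178.    63. ]
square_switch 0.8 [158.6, 101.8, 226.5, 160.0] [194.2 131.5] [ 449.1 -174.4   45. ]
lever_tip 0.82 [357.6, 231.4, 395.1, 244.3] [376.4 234. ] [568.9  68.2 115. ]
winder 0.75 [315.8, 183.0, 425.2, 298.5] [372.7 237. ] [619.7  80.8  20. ]
```

View pics/w2.png

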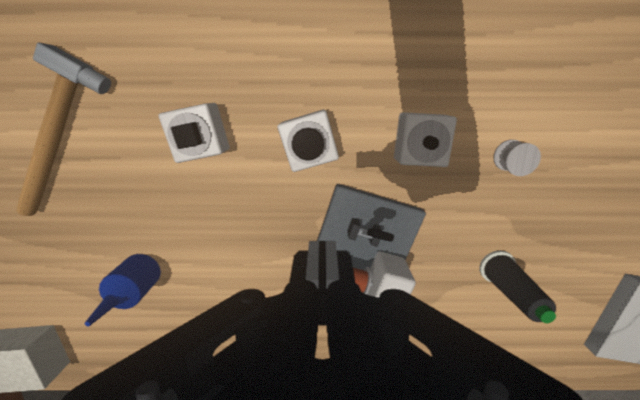

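```bash
python3 - <<'E'
import cv2,numpy as np
a=cv2.imread("pics/w1.png")[0:80,150:300];b=cv2.imread("pics/w2.png")[175:285,310:435]
a=cv2.resize(a,None,fx=3.2,fy=3.2,interpolation=2);b=cv2.resize(b,None,fx=4,fy=4,interpolation=2)
o=np.zeros((720,500,3),np.uint8)
o=np.zeros((440,990,3),np.uint8)
a=cv2.resize(a,(290,155*1)) if 0 else a[:, :480]
c=np.zeros((440,980,3),np.uint8);c[:a.shape[0],:a.shape[1]]=a;c[:440,480:980]=b
cv2.imwrite("pics/c1.png",cv2.resize(c,None,fx=.8,fy=.8,interpolation=cv2.INTER_AREA))
E
```

```text
(no output)
```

View pics/c1.png

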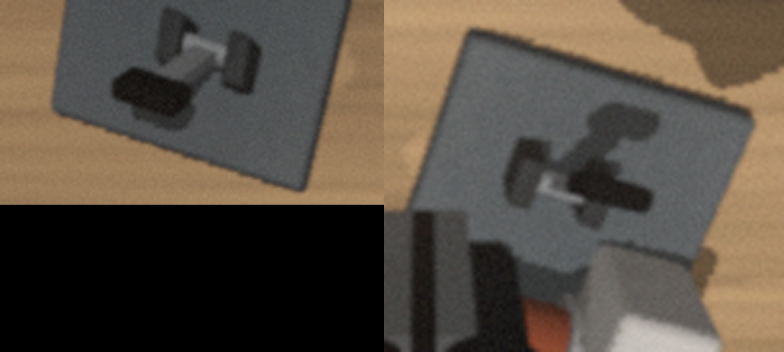

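```bash
python3 - <<'E'
from h import *
d=np.load("w2.npz");m2=dict(camera_matrix=d["K"],extrinsics=d["E"])
print(d["K"].round(1).tolist(),d["E"][:3,:3].round(3).tolist())
s=0.32;c=np.sqrt(1-s*s);Rm=np.array([[0,-1,0],[-c,0,s],[-s,0,-c]]);E=np.eye(4);E[:3,:3]=Rm;E[:3,3]=-Rm@[509.41,-61.96,522.51]
m1=dict(camera_matrix=d["K"],extrinsics=E)
mt=manip.camera_model("top")
def pose(m,l,r):
    L=back(m,l,20);Rr=back(m,r,20);e=(L-Rr)[:2];n=np.linalg.norm(e);e/=n # +y dir of winder
    ex=np.array([e[1],-e[0]]);c=(L+Rr)[:2]/2+90*ex;yaw=np.arctan2(ex[1],ex[0])
    print("len",n.round(1),"centre",c.round(1),"yaw",yaw.round(3));h=c-35*ex-12*e
    for a in(0,.1,.2,1):
        P=np.r_[h+90*np.sin(a-.5)*ex,36+90*np.cos(a-.5)]
        print(a,P.round(1),"w2",proj(m2,P).round(1),"w1",proj(m1,P).round(1),"top",proj(mt,P).round(1))
pose(m2,(424.4,210.9),(336.9,185.3))
pose(m1,(171.5,42.7),(267.8,72))
print("key w1",back(m1,(401.9,131.4),63))
E
```

```text
[[310.6, 0.0, 321.9], [0.0, 310.6, 194.6], [0.0, 0.0, 1.0]] [[0.001, 1.0, 0.001], [0.949, -0.001, 0.314], [0.314, 0.0, -0.949]]
len 143.6 centre [639.9  64.5] yaw -0.296
0 [561.7  75.8 115. ] w2 [[382.8 228.7]] w1 [[206.   43.3]] top [[283.5 202.4]]
0.1 [569.4  73.4 118.9] w2 [[381.1 235.7]] w1 [[206.1  35.5]] top [[284.2 199.3]]
0.2 [577.5  71.  122. ] w2 [[379.2 242.6]] w1 [[206.4  27.3]] top [[285.1 196. ]]
1 [644.2  50.6 115. ] w2 [[360.3 285. ]] w1 [[219.9 -39.2]] top [[292.7 170.2]]
len 144.6 centre [641.1  64. ] yaw -0.28
0 [562.7  74.1 115. ] w2 [[381.4 229.5]] w1 [[207.3  42.3]] top [[284.1 202. ]]
0.1 [570.5  71.9 118.9] w2 [[379.8 236.5]] w1 [[207.3  34.5]] top [[284.8 198.8]]
0.2 [578.6  69.6 122. ] w2 [[378.  243.4]] w1 [[207.5  26.2]] top [[285.6 195.5]]
1 [645.6  50.3 115. ] w2 [[360.  285.9]] w1 [[220.1 -40.7]] top [[292.9 169.6]]
key w1 [ 451.64863271 -178.91940497   63.        ]
```

```bash
cat >> h.py <<'E'
yaw=-.285;ex=np.array([np.cos(yaw),np.sin(yaw)]);ey=np.array([-ex[1],ex[0]]);C=np.array([640.5,64])
def W(x,y,z): return np.r_[C+x*ex+y*ey,z]
E
python3 - <<'E'
from h import *
o=down(np.pi+yaw)
manip.move_ptp(W(-120,-12,200),o)
manip.move_l(W(-120,-12,98),velocity=120)
f0=manip.read_force()
for x in [-100,-80,-60,-45,-35,-28,-24]+list(np.arange(-22,-6,1.5)):
    manip.move_l(W(x,-12,98),velocity=50)
    f=manip.read_force()-f0; fp=f[:2]@ex; print(x,round(fp,1),f.round(1))
    if fp<-7: break
manip.move_l(W(x-50,-12,98),velocity=100)
manip.move_l(W(x-60,-12,230),velocity=150)
im=manip.read_camera("top"); cv2.imwrite("pics/t2.png",cv2.resize(im[130:270,180:420,::-1],None,fx=3,fy=3,interpolation=2))
print([(d["score"],d["rect"]) for d in manip.masks_of("lever_tip","top")],manip.read_clock())
im=manip.read_camera("side"); cv2.imwrite("pics/s2.png",cv2.resize(im[160:300,200:420,::-1],None,fx=3,fy=3,interpolation=2))
E
```

```text
-100 -1.0 [-1.  -0.  -0.8]
-80 -1.2 [-1.4 -0.3 -1.6]
-60 -1.0 [-1.  -0.1 -0.1]
-45 -1.2 [-1.2  0.1 -1.2]
-35 -1.5 [-1.7 -0.5 -1.3]
-28 -1.5 [-1.4  0.5 -0.9]
-24 -1.6 [-1.5  0.7 -0.9]
-22.0 -1.8 [-1.8  0.4 -0.8]
-20.5 -2.2 [-2.1  0.6 -0.1]
-19.0 -2.6 [-2.7  0.  -1. ]
-17.5 -3.0 [-2.8  1.  -0.6]
-16.0 -2.0 [-2.   0.4 -1.3]
-14.5 -4.3 [-4.   1.4  0.1]
-13.0 -11.1 [-10.8   2.6   3.9]
[] 15.6417
```

View pics/s2.png

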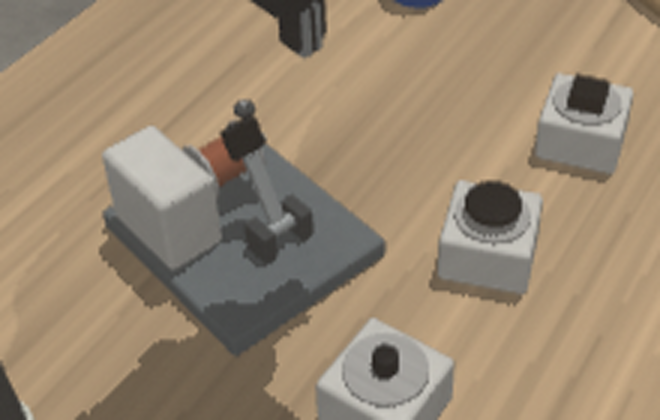

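The lever is at its stop: in the crop, the paddle at about (243,138) touches the bobbin side. Next I press the square key.

```bash
python3 - <<'E'
from h import *
o=down(np.pi+.13)
manip.move_ptp([451.4,-178.5,130],o)
manip.move_l([451.4,-178.5,70],velocity=80)
manip.dwell(.2)
fz0=np.mean([manip.read_force()[2] for _ in range(8)])
def rd(): manip.dwell(.1); return np.mean([manip.read_force()[2] for _ in range(6)])-fz0
for z in [65,62,60,59,58,57.5,57,56.5,56,55.5,55,54.5,54]:
    manip.move_l([451.4,-178.5,z],velocity=20); f=rd(); print(z,manip.read_ee_pos()[2].round(2),round(f,2))
    if f>5.3: break
manip.dwell(.2)
manip.move_l([451.4,-178.5,70],velocity=30)
print("released",rd())
manip.move_l([451.4,-178.5,220],velocity=150)
print(manip.read_clock())
im=manip.read_camera("side"); cv2.imwrite("pics/s3.png",cv2.resize(im[100:370,160:480,::-1],None,fx=2.2,fy=2.2,interpolation=2))
E
```

```text
65 65.0 -0.22
62 62.09 0.63
60 60.09 2.48
59 59.07 2.76
58 58.04 2.84
57.5 57.55 3.77
57 57.06 4.17
56.5 56.54 3.58
56 56.06 4.8
55.5 55.57 5.17
55 55.13 6.03
released -0.38591894363550594
24.075
```

View pics/s3.png

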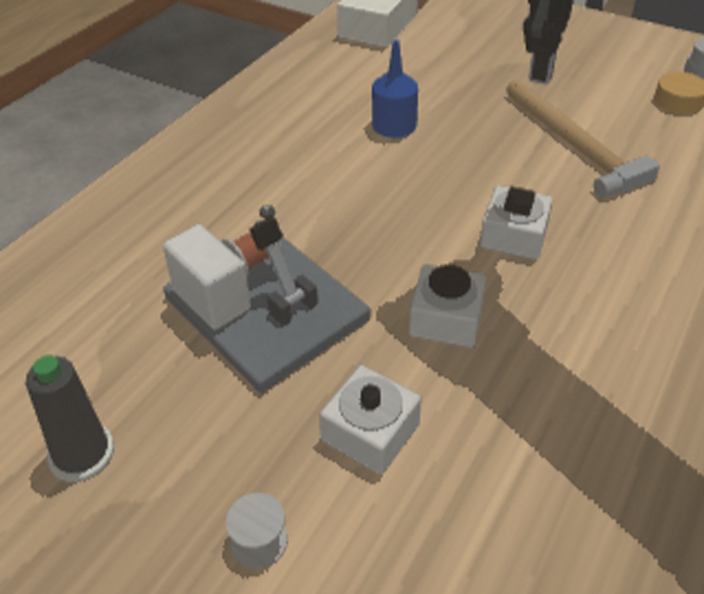

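The lever is still over at (266,235). The square key is back up at (519,200), and everything else is where it was.

```bash
python3 -c "
from bench import manip
print(manip.sign_off())"
```

```text
the job is handed in; nothing more can be done
None
```

The job is handed in: the lever is fully over at its stop, the square key was pressed about 8 mm at about 6 N and sprang back up, and the last picture shows everything else where it was, at 24 s on the clock.

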